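Isolate the test station and pin it out

TASK

Switch the bench test station off at its locking toggle: pull the bat outward out of its lock, flip it over to the other side and let it drop fully back into the lock there. Then lock it out with the ball-lock pin beside it: press the button on top of the pin, push the pin down through the now aligned holes until it is fully home, and let go so that the button springs back out. Do not knock about the other things on the bench.

Things in the scene. Friction and masses are not known exactly. Their poses are not given: they have to be found in the camera images.
- station: Bench test station, fixed: a low cream box 180 mm (x) by 260 mm (y), 60 mm high, aluminium top. Origin: centre of its underside, z up. In its frame the toggle stands at x=30, y=-55 mm between two dark steel cheeks (70 mm long in x, 32 mm over both in y, up to 147 mm above the bench); the ball-lock pin stands at x=-10, y=40 mm in a dark steel bracket (top 138 mm above the bench).
- pivot (a point): Hinge axis of the toggle, on the middle of its width: 110 mm above the bench, at x=30, y=-55 mm of the station. The axis is the station's y axis. Does not move.
- bat_grip (a point): Middle of the bat's grey handle, 92 mm from the pivot along the bat when it is in. The handle is a rounded bar 56 mm long along the bat (outer end 118 mm from the pivot), 22 mm thick along the hinge axis (flat ribbed sides), 28 mm along the swing. Its own z points outward along the bat, its y along the hinge axis; it moves with the bat.
- lever (a joint): Swing of the bat about the hinge, rad: 0 upright, negative leaning to the station's -x, positive to +x. Stops at -0.44 and 0.44. It starts leaning to -x (about -0.42, on); off is leaning to +x. Seated in its lock on either side it has about 0.05 rad of play. Little friction; it leans on its stop by its own weight.
- bat (a joint): How far the bat is pulled outward along its length, m: 0 in, at most 0.016. A spring draws it in, 6 N at 0 to 12 N at 0.016. A cross bar on its stem lies behind undercut teeth of the cheeks: the bat swings across only while pulled at least 0.012; pushed sideways alone it stays locked. On the far side the bar drops in only when the bat leans beyond about 0.40, near its stop.
- pin (a joint): How far the ball-lock pin is pushed down, m: 0 raised (starts at 0 to 0.003), 0.026 fully home, head on the bracket. Upright, captive in the bracket: shank 12 mm, head 30 mm across, 12 mm high. Friction 8 N; it stays where left. The hole in the toggle's side arm lies under it only when the bat leans fully to +x; two balls near its tip stop it unless the button is held down, till past 0.022.
- button (a joint): How far the button on top of the pin is pressed into the head, m: 0 out (balls out), 0.006 fully down (balls in). Spring of 3 N at 0 to 6 N fully down. Pressing straight down on the button first sinks it and then, at about 8 to 10 N, carries the pin down with it, until it stops hard at home.
- button_top (a point): Centre of the button's top face, a plain metal disc 20 mm across that stands 12 mm above the pin's head when out, 6 mm when pressed. 188 mm above the bench with the pin fully raised and the button out; at x=-10, y=40 mm of the station. It moves with the button.
- spool: Grey spool, 48 mm across and 36 mm high, loose on top of the station; leave it. Origin under its centre.
- jar: Small glass jar with a steel cap, 52 mm across and 60 mm high, standing beside the station; leave it. Origin under its centre.
- wrench: Wrench, 170 mm long, lying on the bench in front of the station; leave it.
- meter: Yellow and black handheld meter, 190 x 92 x 44 mm, lying on the bench; leave it. Origin under its centre.
- driver: Screwdriver, 200 mm long, lying on the bench; leave it.
- cover: Steel cover plate, 130 x 180 x 6 mm, lying on the bench; leave it.

How it is judged:
On the way, in this order (a step that is already met when the one before it is completed fails the run):
1. the bat is pulled outward at least 10 mm while still on its first side (value of joint bat above 0.01 m and value of joint lever below -0.2 rad), for 0.1 s.
2. the bat leans to the other side and has dropped fully in (value of joint lever above 0.36 rad and value of joint bat below 0.002 m), for 0.2 s.
3. the pin's button is pressed (value of joint button above 0.004 m), for 0.1 s.
At the end, for the whole second after the job is handed in: The bat leans to the station's +x side (over 0.36 rad) and is fully in (pulled less than 2 mm); the pin is home (pushed down more than 23.5 mm of 26) and its button has sprung out (pressed less than 1.5 mm), so its balls lock under the arm (all of step 2 and value of joint pin above 0.0235 m and value of joint button below 0.0015 m); the robot touches nothing.
It fails at once if one of the six loose bystanders shifted by more than 30 mm (distance of any of spool, jar, wrench, meter, driver, cover from where it was at the start of the episode above 0.03 m).
It also fails if it takes over 48 s, if anything falls off the work surface, if the arm or the gripper's body presses on something with over 40 N, if the wrist force passes 120 N, or if a joint passes its speed limit or range.

ROBOT

A 6-joint arm with a two-finger parallel gripper is mounted at the origin on the work surface. World frame = base frame: x ahead of the robot, y to its left, z up, the work surface at z = 0. Lengths are in m, angles in rad, forces in N, time in s.
With the tool pointing down it reaches from about 0.35 to 0.85 m from the base axis. Payload 8.1 kg.
Tool frame: the origin (TCP) lies at the very end of the fingers, on their centre line; the grasp point (between the pads) lies 19 mm behind it; z points along the fingers, y is the direction in which the jaws open and shut (so a half turn about z gives the same grasp; the last joint's range is limited). The gripper opens to 93 mm and grips with 3 to 60 N. Pads are 15 mm wide; open, the fingers measure 128 mm over their backs; the gripper's body (75 mm by 188 mm) begins 65 mm behind the grasp point.
Start: joints at [-1.392, 0.13, 1.488, -0, 1.523, -0.085], TCP at [0.156, -0.579, 0.191] pointing down, gripper open.
Joint ranges: [-2.96, 2.96], [-0.89, 2.26], [0.02, 2.5], [-1.34, 4.48], [0, 2.73], [-2.66, 2.66]. Speed limits (rad/s): [2.39, 2.39, 2.79, 3.14, 3.14, 3.14].

INTERFACE

Orientations are given as a unit quaternion [w, x, y, z].
In Python, from workcell import * gives the robot as it stands.
- The arm moves only by the shell command python3 -m pendant 'ROWS' [OPENING] [FORCE]. ROWS is JSON, one flat list of numbers, 6 for each row, row after row: the shift along the tool's x, y, z in cm, then the turn, a rotation vector about the tool's x, y, z in rad. A call has 1 to 12 rows; each row shifts and turns the pose as measured when the row begins, along the tool's axes as they then stand; what a row does not reach is not made up. A row lasts 1/10 s, in which the tool goes at most 50 mm and 8.59 degrees, less where a joint would pass 70% of its speed; a pose out of reach is approached as far as the arm can. A call with a gripper value outside its range is refused whole. OPENING is the gripper's target within -1 to 1 (fully open at 1, half-way at 0, shut at -1), set as the call begins (- or left out, the last holds). The fingers move at their own pace and stop on an object; FORCE is the grip in N (left out, the last holds). Time passes only in rows, so rows that do not move let the fingers close. It gives the time, the measured TCP pose, the force and the opening at its end, in the units of the state.
- state(): the state, without advancing time (a new reading comes with each control period).
- camera(name): name is "side" or "top" or "wrist"; returns the picture (384x512x3 uint8, blue, green, red); there is no depth.
- calibration(name): a dict with "intrinsics" (3x3 intrinsics, pixels), "T" (4x4, takes a point from camera to world coordinates). Camera axes: x right, y down, z forward; pixel columns grow to the right and rows downward; lengths in m; the calibration is good to about 2 mm. The wrist camera is an equidistant fisheye: a pixel r from the principal point sees the ray r / f radians off the axis. A picture is of the moment at which its call begins: read the wrist's pose just before it. calibration takes no time and is no camera call; for the wrist camera it gives the pose at the moment of the call.
- sign_off(): hands the job in, once; it reports no verdict.
Trained networks look in the newest picture that a camera, given by its name, has taken for a name from the list of things; names that differ only in an ending like _2 or _b are one class to them, and where a whole thing is asked for, a point or a joint stands for the part that bears it (a point fixed in the world has none). Each returns a list of dicts, best first, with "p" (0 to 1); they miss things now and then, are a little off and sometimes report something else, mostly with a low value. They report only what shows in the picture. A call takes as long as a camera call.
- silhouettes(target, camera): "mask" (384x512 bool, what is visible of it) and "bbox" ([centre column, centre row, width, height] in pixels, round what is visible of it).
The state is a dict: "time_s": time; "joint_positions": joint angles; "dq": joint speeds; "effort": joint torques, N m; "eef_pos": TCP position; "eef_rot": TCP orientation; "wrist_force": force on the tool from outside, world axes, zero at the start; "torque": the same for the moment, N m; "grip_width": finger opening in m.
Only numpy, scipy, OpenCV 4.12 (cv2) and the standard library are available. Lean on these libraries where they do the work, as an engineer would, in place of code of your own. Each camera call takes 0.05 s, during which the arm holds its last target. There are 200 camera calls.

## Working session

There is one attempt and no reset: what is moved stays moved. The work goes in short steps, Python scripts to look and compute and a shell command to move; the robot and the scene stay as the last step left them, time stands still between calls to the robot, and variables do not carry over. Pictures are saved under pics/ and viewed, about 8 in all and at most 12, crops included, and the job is handed in when it is done.

```bash
ls; mkdir -p pics; python3 - <<'E'
from workcell import *
import cv2,numpy as np
s=state();print(s['time_s'],s['eef_pos'],s['eef_rot'],s['grip_width'])
a=camera("top");b=camera("side")
for n,i in(("top",a),("side",b)):
    c=calibration(n);print(n,np.round(c["intrinsics"],1).tolist(),np.round(c["T"],3).tolist())
    for t in("station","bat_grip","button_top","pin"):
        for d in silhouettes(t,n)[:2]:print(n,t,round(d["p"],2),d["bbox"])
cv2.imwrite("pics/top.png",a);cv2.imwrite("pics/side.png",b)
E
```

```text
pics
0.0 [ 0.156372   -0.5786248   0.18991475] [-9.10509369e-04  9.91312453e-01  1.31524864e-01 -4.37674745e-05] 0.09281599547005008
top [[424.5, 0.0, 254.7], [0.0, 424.5, 189.4], [0.0, 0.0, 1.0]] [[0.029, -0.981, 0.191, 0.256], [-0.999, -0.033, -0.019, -0.025], [0.025, -0.19, -0.981, 1.297], [0.0, 0.0, 0.0, 1.0]]
top station 0.66 [249.5, 171.8, 98.7, 86.9]
top station 0.47 [106.5, 258.4, 31.5, 19.9]
top bat_grip 0.51 [269.4, 154.2, 13.1, 9.7]
top button_top 0.51 [238.2, 168.3, 10.6, 7.3]
top pin 0.58 [239.5, 168.4, 13.4, 13.0]
side [[481.2, 0.0, 254.1], [0.0, 481.2, 187.9], [0.0, 0.0, 1.0]] [[-0.948, -0.179, 0.265, 0.081], [-0.32, 0.545, -0.775, 1.187], [-0.006, -0.819, -0.574, 1.048], [0.0, 0.0, 0.0, 1.0]]
side station 0.96 [242.2, 199.6, 64.2, 91.2]
side station 0.32 [297.4, 154.7, 51.4, 21.2]
side bat_grip 0.74 [237.8, 166.3, 12.3, 23.7]
side bat_grip 0.35 [281.1, 217.3, 15.5, 29.7]
side pin 0.46 [242.3, 187.8, 11.5, 15.3]
side pin 0.27 [297.0, 156.0, 52.2, 21.4]
```

View pics/top.png

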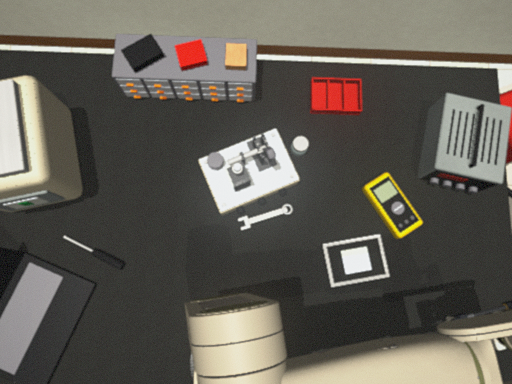

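View pics/side.png

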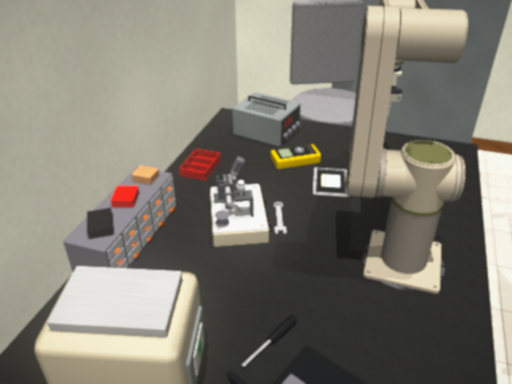

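The top view shows the station around (249,172), with the toggle near (265,150), the pin near (239,170) and the spool near (216,160). The wrench lies in front of it and the jar is at (300,145). The side view confirms this layout. Next I'll fit the station pose from the masks and cross-check it against the grip and pin points.

```bash
cat > h.py <<'E'
from workcell import *
import cv2,numpy as np
from scipy.spatial.transform import Rotation as R
from scipy.optimize import minimize,least_squares
def proj(n,P,c=None):
    c=c or calibration(n);T=np.linalg.inv(c["T"]);K=np.array(c["intrinsics"]);q=np.atleast_2d(P)@T[:3,:3].T+T[:3,3]
    if n=="wrist":
        r=np.hypot(q[:,0],q[:,1])+1e-12;th=np.arctan2(r,q[:,2]);d=q[:,:2]/r[:,None]*th[:,None]
    else:d=q[:,:2]/q[:,2:]
    return d@K[:2,:2].T+K[:2,2]
def S(p,P):  # station->world
    x,y,a=p;P=np.atleast_2d(P);return np.c_[x+P[:,0]*np.cos(a)-P[:,1]*np.sin(a),y+P[:,0]*np.sin(a)+P[:,1]*np.cos(a),P[:,2]]
def rot(s):
    w,x,y,z=s["eef_rot"];return R.from_quat([x,y,z,w])
def togo(pos,Rm):
    s=state();r=rot(s);d=r.inv().apply(np.array(pos)-s["eef_pos"])*100
    print("t",round(s["time_s"],2),"shift cm",d.round(2),"turn",(r.inv()*R.from_matrix(Rm)).as_rotvec().round(3),"F",np.round(s["wrist_force"],1))
def tool(p,lean,flip=1): # tool z inward along bat at lean angle, y along hinge
    a=p[2];ex=np.array([np.cos(a),np.sin(a),0]);ey=np.array([-np.sin(a),np.cos(a),0])*flip
    z=-(np.sin(lean)*ex+np.cos(lean)*np.array([0,0,1]));return np.c_[np.cross(ey,z),ey,z]
def along(p,r,lean): return S(p,[.03+r*np.sin(lean),-.055,.11+r*np.cos(lean)])[0]
E
python3 - <<'E'
from h import *
M={};B={}
for n in("top","side"):
    camera(n);m=[silhouettes(t,n) for t in("station","bat_grip","pin")]
    M[n]=m[0][0]["mask"];B[n]=[np.array(d[0]["bbox"]) for d in m]
    print(n,[(d[0]["p"],np.round(d[0]["bbox"],0)) for d in m])
box=[(sx*.09,sy*.13,z) for sx in(-1,1) for sy in(-1,1) for z in(0,.06)]
chk=[(.03+sx*.035,-.055+sy*.016,z) for sx in(-1,1) for sy in(-1,1) for z in(.06,.147)]
pin=[(-.01+sx*.013,.04+sy*.013,z) for sx in(-1,1) for sy in(-1,1) for z in(.06,.185)]
C={n:calibration(n) for n in M}
def cost(p):
    e=0
    for n in M:
        im=np.zeros((384*4,512*4),np.uint8)
        for g in(box,chk,pin):
            cv2.fillConvexPoly(im,cv2.convexHull((proj(n,S(p,g),C[n])*4+1.5).round().astype(np.int32)),1)
        k=cv2.resize(im*255,(512,384),interpolation=cv2.INTER_AREA)/255.
        m=M[n];e+=np.abs(k-m).sum()/m.sum()
    return e
best=min((minimize(cost,[x0,y0,a0],method="Nelder-Mead",options=dict(initial_simplex=[[x0,y0,a0],[x0+.02,y0,a0],[x0,y0+.02,a0],[x0,y0,a0+.1]])) for x0 in(.47,.5) for y0 in(0,-.02) for a0 in(.3,.45)),key=lambda r:r.fun)
p=best.x;print(p.round(4),best.fun)
for n in M:
    print(n,"grip",B[n][1][:2],proj(n,along(p,.092,-.42))[0],"pin",B[n][2][:2],proj(n,S(p,[-.01,.04,.175]))[0])
    i=cv2.imread(f"pics/{n}.png");i=cv2.resize(i,None,fx=4,fy=4,interpolation=cv2.INTER_CUBIC)
    for g in([(sx*.09,sy*.13,.06) for sx,sy in((-1,-1),(-1,1),(1,1),(1,-1))],):
        cv2.polylines(i,[(proj(n,S(p,g))*4+1.5).astype(np.int32)],True,(0,0,255),1)
    for q in(along(p,.092,-.42),S(p,[-.01,.04,.188])[0]):cv2.circle(i,tuple((proj(n,q)[0]*4+1.5).astype(int)),3,(0,255,0),-1)
    u,v=(proj(n,S(p,[0,0,.08]))[0]*4).astype(int);cv2.imwrite(f"pics/c_{n}.png",i[v-240:v+240,u-200:u+200] if n=="side" else i[v-240:v+240,u-240:u+240])
cv2.imwrite("pics/fit.png",cv2.resize(np.hstack([cv2.imread("pics/c_top.png"),cv2.imread("pics/c_side.png")])[:, :],(800,436)))
np.save("p.npy",p)
ly=tool(p,-.42),tool(p,-.42,-1)
for f in(1,-1):togo(along(p,.16,-.42)+[0,0,.1],tool(p,-.42,f))
E
```

```text
Traceback (most recent call last):
IndexError: list index out of range
```

```bash
cat > fit.py <<'E'
from h import *
def get(t,n):
    for _ in range(4):
        camera(n);d=silhouettes(t,n)
        if d:return d[0]
M={};B={}
for n in("top","side"):
    m=[get(t,n) for t in("station","bat_grip","pin")]
    M[n]=m[0]["mask"];B[n]=[np.array(d["bbox"]) if d else np.zeros(4) for d in m]
    print(n,[(round(d["p"],2),np.round(d["bbox"],0)) for d in m if d])
box=[(sx*.09,sy*.13,z) for sx in(-1,1) for sy in(-1,1) for z in(0,.06)]
chk=[(.03+sx*.035,-.055+sy*.016,z) for sx in(-1,1) for sy in(-1,1) for z in(.06,.147)]
pin=[(-.01+sx*.013,.04+sy*.013,z) for sx in(-1,1) for sy in(-1,1) for z in(.06,.185)]
C={n:calibration(n) for n in M}
def cost(p):
    e=0
    for n in M:
        im=np.zeros((384*4,512*4),np.uint8)
        for g in(box,chk,pin):
            cv2.fillConvexPoly(im,cv2.convexHull((proj(n,S(p,g),C[n])*4+1.5).round().astype(np.int32)),1)
        k=cv2.resize(im*255,(512,384),interpolation=cv2.INTER_AREA)/255.
        m=M[n];e+=np.abs(k-m).sum()/m.sum()
    return e
best=min((minimize(cost,[x0,y0,a0],method="Nelder-Mead",options=dict(initial_simplex=[[x0,y0,a0],[x0+.02,y0,a0],[x0,y0+.02,a0],[x0,y0,a0+.1]])) for x0 in(.47,.5) for y0 in(0,-.02) for a0 in(.3,.45)),key=lambda r:r.fun)
p=best.x;print(p.round(4),best.fun)
for n in M:
    print(n,"grip",B[n][1][:2],proj(n,along(p,.092,-.42))[0],"pin",B[n][2][:2],proj(n,S(p,[-.01,.04,.175]))[0])
    i=cv2.imread(f"pics/{n}.png");i=cv2.resize(i,None,fx=4,fy=4,interpolation=cv2.INTER_CUBIC)
    for g in([(sx*.09,sy*.13,.06) for sx,sy in((-1,-1),(-1,1),(1,1),(1,-1))],):
        cv2.polylines(i,[(proj(n,S(p,g))*4+1.5).astype(np.int32)],True,(0,0,255),1)
    for q in(along(p,.092,-.42),S(p,[-.01,.04,.188])[0]):cv2.circle(i,tuple((proj(n,q)[0]*4+1.5).astype(int)),3,(0,255,0),-1)
    u,v=(proj(n,S(p,[0,0,.08]))[0]*4).astype(int);cv2.imwrite(f"pics/c_{n}.png",i[v-240:v+240,u-200:u+200] if n=="side" else i[v-240:v+240,u-240:u+240])
cv2.imwrite("pics/fit.png",cv2.resize(np.hstack([cv2.imread("pics/c_top.png"),cv2.imread("pics/c_side.png")]),(800,436)))
np.save("p.npy",p)
for f in(1,-1):togo(along(p,.16,-.42)+[0,0,.1],tool(p,-.42,f))
E
python3 fit.py
```

```text
top [(0.96, array([250., 170., 100.,  89.])), (0.69, array([269., 154.,  13.,   9.])), (0.7, array([250., 173.,  98.,  84.]))]
side [(0.6, array([243., 202.,  64.,  86.])), (0.66, array([238., 167.,  12.,  22.])), (0.4, array([240., 188.,   7.,  14.]))]
[ 0.5564 -0.0292  0.4436] 0.2943187491663182
top grip [269.2 153.9] [269.23203772 152.39947329] pin [249.9 172.6] [237.3159112 168.5329735]
side grip [237.8 166.8] [237.49945553 163.8549754 ] pin [240.1 187.8] [241.09570407 184.54680564]
t 1.3 shift cm [ 50.47 -36.63 -16.52] turn [ 0.618 -0.056  2.9  ] F [-0.4 -0.5 -0.3]
t 1.3 shift cm [ 50.47 -36.63 -16.52] turn [ 0.038  0.419 -0.177] F [-0.4 -0.5 -0.3]
```

View pics/fit.png

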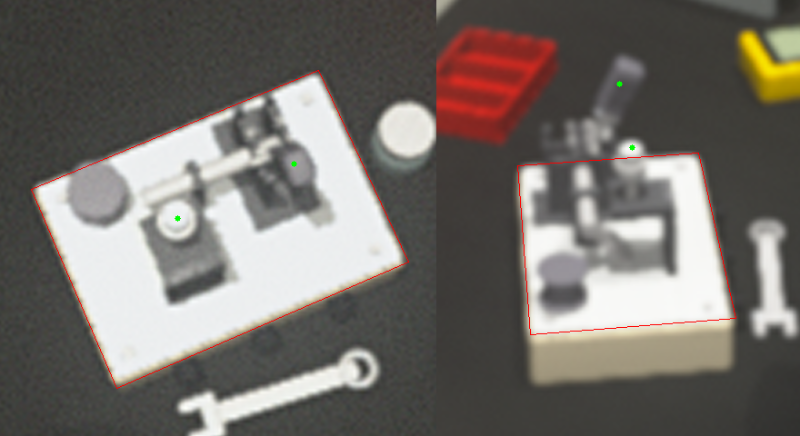

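The fit lines up well in the top view. The side view is off by about 3 px, which I'll refine with the wrist camera. Moving to hover now.

```bash
python3 -m pendant '[0,0,-4,0,0,0, 4,-3,-1.3,0,0,0, 4,-3,-1.3,0,0,0, 4,-3,-1.3,0,0,0, 4,-3,-1.3,0,0,0, 4,-3,-1.3,0,0,0, 4,-3,-1.3,0,0,0, 4,-3,-1.3,0,0,0, 4,-3,-1.3,0,0,0, 4,-3,-1.3,0,0,0, 4,-3,-1.3,0,0,0, 4,-3,-1.3,0,0,0]' 1
cat > w.py <<'E'
from h import *
import sys
p=np.load("p.npy");c=calibration("wrist");i=camera("wrist")
j=cv2.resize(i,None,fx=1.5,fy=1.5,interpolation=cv2.INTER_CUBIC)
L=float(sys.argv[2]) if len(sys.argv)>2 else -.42
for q in(along(p,.092,L),along(p,.118,L),S(p,[-.01,.04,.188])[0],*S(p,[(sx*.09,sy*.13,.06) for sx in(-1,1) for sy in(-1,1)])):cv2.circle(j,tuple((proj("wrist",q,c)[0]*1.5).astype(int)),3,(0,255,0),-1)
for t in("bat_grip","button_top"):
    d=silhouettes(t,"wrist")
    if d:
        print(t,[(round(k["p"],2),np.round(k["bbox"],1).tolist()) for k in d[:2]])
print("pred",proj("wrist",[along(p,.092,L),S(p,[-.01,.04,.188])[0]],c).round(1).tolist(),"f",c["intrinsics"][0][0])
cv2.imwrite(sys.argv[1],j)
for f in(-1,):togo(along(p,.15,L),tool(p,L,f))
E
python3 w.py pics/w1.png
```

```text
time_s: 2.5
eef_pos: [0.4835, -0.1598, 0.372]
eef_rot: [-0.001, 0.992, 0.126, 0.002]
wrist_force: [0.6, -1.4, 0.0]
grip_width: 0.0929
bat_grip [(0.93, [207.9, 80.7, 30.1, 38.6]), (0.57, [144.0, 105.3, 23.4, 23.2])]
button_top [(0.49, [142.2, 102.2, 10.5, 13.5])]
pred [[207.1, 84.3], [139.0, 104.1]] f 297.3186396354542
t 2.65 shift cm [ 8.2  -4.74 12.55] turn [ 0.038  0.415 -0.183] F [-0.9 -0.7  0.4]
```

View pics/w1.png

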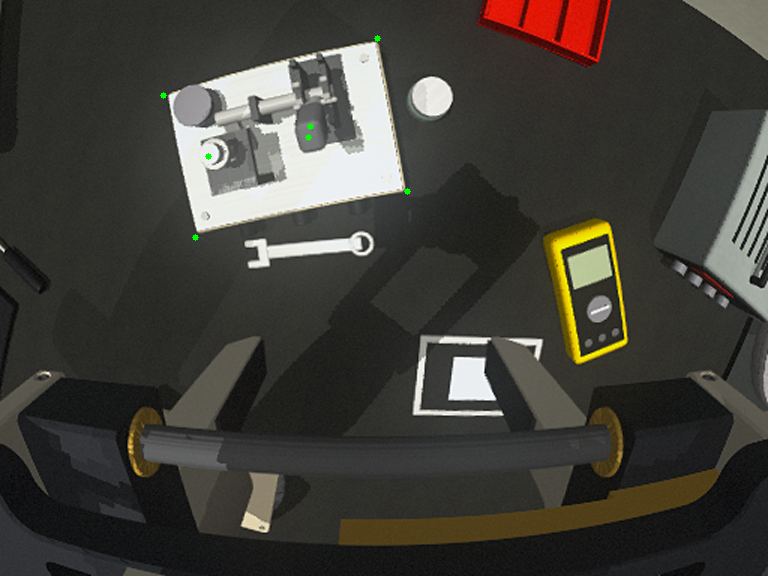

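The wrist view shows the bat handle at (312,125) and the button at (214,153) in the 1.5x picture. The prediction is within about 3 px. I'll centre the camera over the station and refine.

```bash
python3 -m pendant '[4,-4,0,0,0,-0.09, 4,-4,0,0,0,-0.09, 2,-2,0,0.02,0,0, 0,0,0,0.02,0,0, 0,0,0,0,0,0]'
cat > fitw.py <<'E'
from h import *
import sys
p=np.load("p.npy");c=calibration("wrist");i=camera("wrist")
out=sys.argv[1];L=float(sys.argv[2])
obs={}
for t in("bat_grip","button_top","pin","station"):
    d=silhouettes(t,"wrist")
    if d:obs[t]=d[0];print(t,[(round(k["p"],2),np.round(k["bbox"],1).tolist()) for k in d[:2]])
box=[(sx*.09,sy*.13,z) for sx in(-1,1) for sy in(-1,1) for z in(0,.06)]
chk=[(.03+sx*.035,-.055+sy*.016,z) for sx in(-1,1) for sy in(-1,1) for z in(.06,.147)]
pin=[(-.01+sx*.013,.04+sy*.013,z) for sx in(-1,1) for sy in(-1,1) for z in(.06,.185)]
sL,cL=np.sin(L),np.cos(L)
bat=[(.03+r*sL+w*cL,-.055+h,.11+r*cL-w*sL) for r in(.062,.118) for w in(-.013,.013) for h in(-.011,.011)]
def ras(gs,p):
    im=np.zeros((384*4,512*4),np.uint8)
    for g in gs:cv2.fillConvexPoly(im,cv2.convexHull((proj("wrist",S(p,g),c)*4+1.5).round().astype(np.int32)),1)
    return cv2.resize(im*255,(512,384),interpolation=cv2.INTER_AREA)/255.
m=obs["station"]["mask"];mb=obs["bat_grip"]["mask"] if "bat_grip" in obs else None
def cost(p,b=True):
    e=np.abs(ras((box,chk,pin,bat),p)-m).sum()/m.sum()
    if b and mb is not None:e+=.3*np.abs(ras((bat,),p)-mb).sum()/mb.sum()
    return e
for b in(False,True):
    r=min((minimize(cost,p+np.array(o),args=(b,),method="Nelder-Mead",options=dict(initial_simplex=p+np.array(o)+np.array([[0,0,0],[.008,0,0],[0,.008,0],[0,0,.04]]))) for o in([0,0,0],[-.004,.004,0])),key=lambda r:r.fun)
    print("bat" if b else "box",r.x.round(4),round(r.fun,3))
q=r.x;np.save("pw.npy",q)
print("pred grip",proj("wrist",along(q,.092,L),c).round(1),"button",proj("wrist",S(q,[-.01,.04,.188]),c).round(1))
j=cv2.resize(i,None,fx=1.5,fy=1.5,interpolation=cv2.INTER_CUBIC)
for s,col in((q,(0,0,255)),):
    for g in(box,bat):cv2.polylines(j,[cv2.convexHull((proj("wrist",S(s,g),c)*1.5).astype(np.int32))],True,col,1)
    cv2.circle(j,tuple((proj("wrist",S(s,[-.01,.04,.188]),c)[0]*1.5).astype(int)),2,(0,255,0),-1)
cv2.imwrite(out,j)
togo(along(q,.15,L),tool(q,L,-1))
E
python3 fitw.py pics/w2.png -.42
```

```text
time_s: 3.15
eef_pos: [0.5397, -0.0457, 0.37]
eef_rot: [-0.02, 0.976, 0.217, -0.004]
wrist_force: [0.4, -0.9, 0.2]
grip_width: 0.0927
bat_grip [(0.6, [288.9, 148.8, 31.7, 51.2])]
button_top [(0.61, [219.9, 154.8, 16.1, 17.1]), (0.61, [253.2, 138.1, 147.8, 108.6])]
pin [(0.88, [221.6, 153.3, 21.6, 22.3]), (0.22, [350.6, 128.8, 32.9, 33.9])]
station [(0.85, [253.9, 139.6, 151.6, 116.1])]
box [ 0.5611 -0.0272  0.4301] 0.09
bat [ 0.5601 -0.0271  0.4402] 0.167
pred grip [[292.4 153.1]] button [[218.1 153.8]]
t 3.4 shift cm [-0.48  5.15 12.2 ] turn [-0.038  0.418 -0.012] F [-0.5 -0.2  0.2]
```

View pics/w2.png

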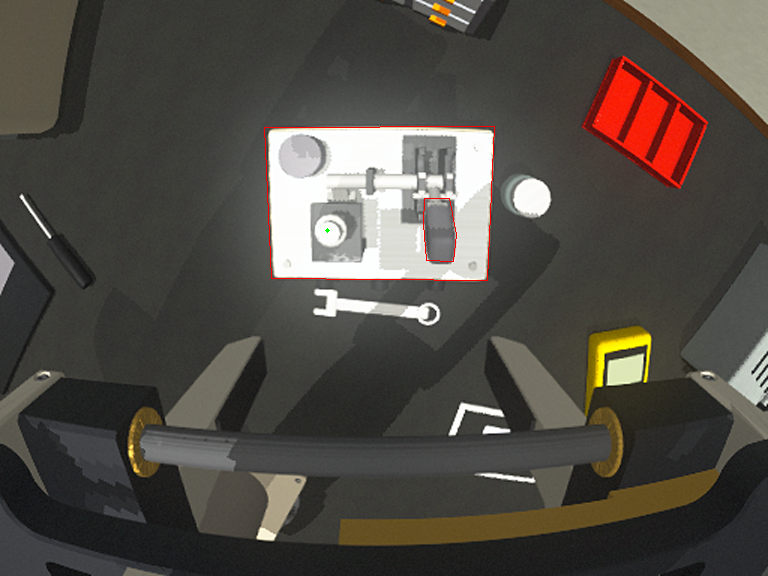

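The fit is tight: box and bat outlines match within about 1–2 px, with the handle at (440,230) and the button at (330,230). Next I tilt, line up and approach along the bat.

```bash
python3 -m pendant '[0,2.6,0,-0.02,0,0, 0,2.6,0,-0.02,0,0, 0,0,0,0,0.14,0, 0,0,0,0,0.14,0, 0,0,0,0,0.14,0, 0,0,0,0,0,0]'
cat > g.py <<'E'
from h import *
import sys
q=np.load("pw.npy");r,L=map(float,sys.argv[1:3]);togo(along(q,r,L),tool(q,L,-1))
s=state();print(s["grip_width"],"F tool",rot(s).inv().apply(s["wrist_force"]).round(1))
T=tool(q,0,-1);d=np.array(s["eef_pos"])-along(q,0,0);z=T.T@d;print("r",np.linalg.norm(z[[0,2]]).round(4),"lean",np.arctan2(-z[0],-z[2]).round(3) if 0 else np.arctan2(d@np.array([np.cos(q[2]),np.sin(q[2]),0]),d[2]).round(3),"side",round(z[1],4),"tool lean",np.arctan2(-(rot(s).as_matrix()[:,2]@np.array([np.cos(q[2]),np.sin(q[2]),0])),-rot(s).as_matrix()[2,2]).round(3))
E
python3 g.py .15 -.42
```

```text
time_s: 4.0
eef_pos: [0.5634, -0.1014, 0.3587]
eef_rot: [-0.047, 0.955, 0.208, 0.205]
wrist_force: [0.0, 0.3, 0.2]
grip_width: 0.0931
t 4.0 shift cm [-4.83 -1.31 10.09] turn [ 0.    -0.003 -0.012] F [0.  0.3 0.2]
0.09312778675937168 F tool [ 0.2 -0.3 -0.1]
r 0.2556 lean -0.232 side 0.0137 tool lean -0.423
```

```bash
python3 -m pendant '[-2.4,-0.7,3,0,0,-0.01, -2.4,-0.6,3,0,0,0, 0,0,2,0,0,0, 0,0,2,0,0,0, 0,0,0,0,0,0]'; python3 g.py .078 -.42
python3 fitw.py pics/w3.png -.42;python3 g.py .078 -.42
```

```text
time_s: 4.5
eef_pos: [0.5557, -0.098, 0.2499]
eef_rot: [-0.039, 0.955, 0.211, 0.203]
wrist_force: [-0.1, -0.7, 0.4]
grip_width: 0.0933
t 4.5 shift cm [ 0.19 -0.83  7.58] turn [ 0.013  0.004 -0.003] F [-0.1 -0.7  0.4]
0.09327996925039124 F tool [-0.1  0.6 -0.5]
r 0.1539 lean -0.43 side 0.0073 tool lean -0.416
bat_grip [(0.66, [241.8, 194.6, 40.6, 46.6])]
button_top [(0.59, [145.1, 201.0, 23.1, 20.8])]
pin [(0.61, [147.2, 202.5, 32.1, 30.4]), (0.27, [145.2, 200.6, 26.4, 21.1])]
station [(0.64, [205.9, 207.6, 179.7, 144.0])]
box [ 0.5572 -0.029   0.4192] 0.165
bat [ 0.5579 -0.0285  0.4349] 0.213
pred grip [[240.8 196.1]] button [[142.1 199.3]]
t 4.75 shift cm [-0.39 -0.85  0.63] turn [ 0.015 -0.002  0.003] F [ 0.4  0.2 -0.6]
t 4.75 shift cm [-0.4  -0.96  7.83] turn [ 0.015 -0.002  0.003] F [ 0.4  0.2 -0.6]
0.09287935689659195 F tool [ 0.2 -0.1  0.7]
r 0.1565 lean -0.395 side 0.0084 tool lean -0.422
```

View pics/w3.png

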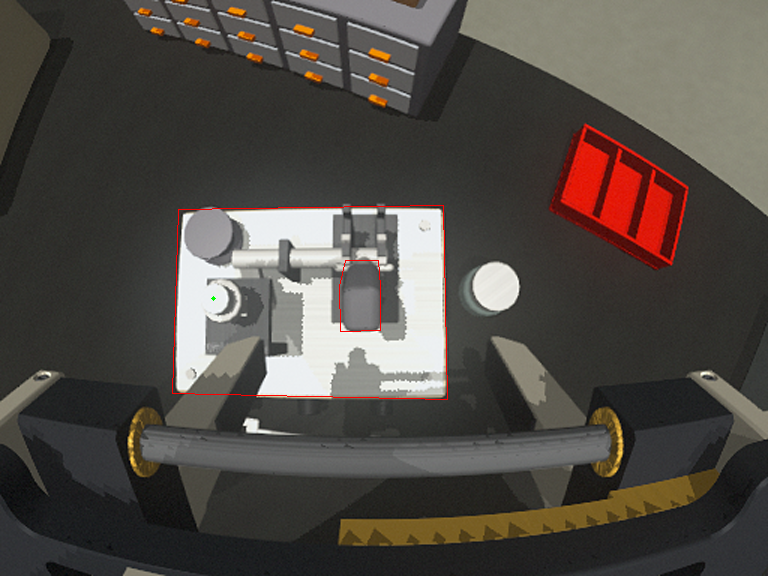

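```bash
python3 - <<'E'
import numpy as np;np.save("pw.npy",[.559,-.028,.437])
E
python3 -m pendant '[0,-0.9,1,0.014,0,0, 0,0,2,0,0,0, 0,0,2,0,0,0, 0,0,2,0,0,0, 0,0,0.6,0,0,0, 0,0,0,0,0,0]'; python3 g.py .078 -.42
```

```text
time_s: 5.35
eef_pos: [0.5844, -0.0766, 0.1873]
eef_rot: [-0.043, 0.954, 0.213, 0.207]
wrist_force: [0.0, 0.4, -0.2]
grip_width: 0.0928
t 5.35 shift cm [-0.64  0.02  0.38] turn [ 0.005 -0.006  0.003] F [ 0.   0.4 -0.2]
0.09283691956978482 F tool [ 0.1 -0.4  0.2]
r 0.082 lean -0.342 side -0.0002 tool lean -0.426
```

```bash
python3 -m pendant '[-0.5,0,0.3,0,0,0, 0,0,0,0,0,0]'; python3 g.py .078 -.42; python3 fitw.py pics/w4.png -.42 | grep -v station; python3 - <<'E'
import numpy as np;np.save("pw.npy",[.559,-.028,.437])
E
```

```text
time_s: 5.55
eef_pos: [0.5814, -0.0781, 0.1835]
eef_rot: [-0.043, 0.954, 0.213, 0.207]
wrist_force: [-0.8, 0.4, -0.3]
grip_width: 0.0932
t 5.55 shift cm [-0.17  0.01  0.18] turn [ 0.005 -0.007  0.004] F [-0.8  0.4 -0.3]
0.09318628157261566 F tool [-0.6 -0.7  0. ]
r 0.0798 lean -0.398 side -0.0001 tool lean -0.427
bat_grip [(0.94, [247.2, 229.5, 51.1, 76.8])]
button_top [(0.73, [124.0, 232.8, 25.1, 28.5])]
pin [(0.64, [131.6, 233.5, 42.1, 37.4]), (0.27, [207.2, 218.6, 212.1, 143.6])]
box [ 0.5627 -0.0261  0.4438] 0.267
bat [ 0.5592 -0.028   0.4314] 0.319
pred grip [[249.5 231.1]] button [[120.3 231. ]]
t 5.8 shift cm [-0.23 -0.01 -6.97] turn [ 0.004 -0.008  0.009] F [-0.3  0.9  0.3]
```

View pics/w4.png

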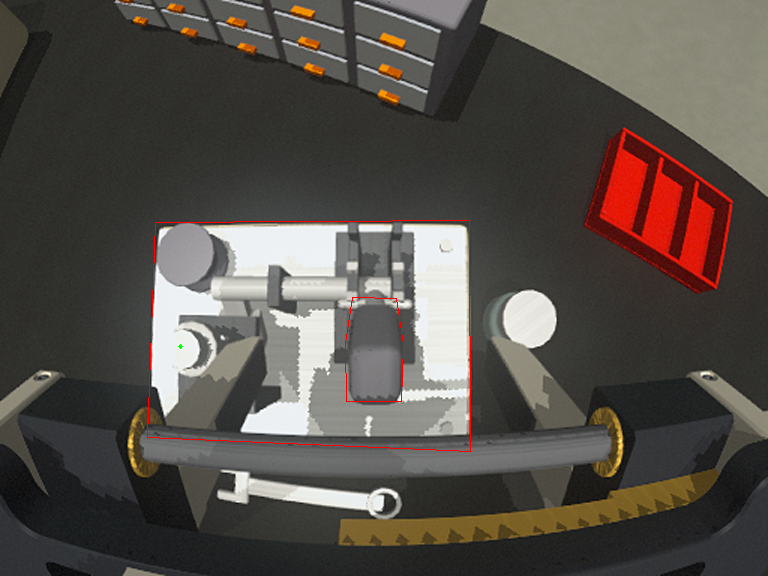

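The handle sits centred between the jaws at (375,350) and matches the bat outline. Closing now.

```bash
python3 -m pendant '[0,0,0,0,0,0, 0,0,0,0,0,0, 0,0,0,0,0,0, 0,0,0,0,0,0, 0,0,0,0,0,0, 0,0,0,0,0,0, 0,0,0,0,0,0, 0,0,0,0,0,0]' -1 45; python3 g.py .078 -.42
```

```text
time_s: 6.6
eef_pos: [0.5825, -0.0785, 0.1852]
eef_rot: [-0.042, 0.954, 0.213, 0.209]
wrist_force: [-0.5, 0.5, -0.5]
grip_width: 0.0338
t 6.6 shift cm [-0.32 -0.07  0.29] turn [ 0.007 -0.009  0.004] F [-0.5  0.5 -0.5]
0.03379035576524327 F tool [-0.4 -0.6  0.3]
r 0.081 lean -0.381 side 0.0007 tool lean -0.429
```

```bash
python3 -m pendant '[0,0,0,0,0,0, 0,0,0,0,0,0, 0,0,0,0,0,0, 0,0,0,0,0,0, 0,0,0,0,0,0]' -1 45; python3 g.py .078 -.42
```

```text
time_s: 7.1
eef_pos: [0.5822, -0.0779, 0.1852]
eef_rot: [-0.043, 0.954, 0.213, 0.208]
wrist_force: [-0.6, 0.8, 1.0]
grip_width: 0.0215
t 7.1 shift cm [-0.32 -0.01  0.29] turn [ 0.006 -0.009  0.004] F [-0.6  0.8  1. ]
0.021475652131479873 F tool [ 0.2 -1.  -1. ]
r 0.081 lean -0.381 side 0.0 tool lean -0.429
```

```bash
python3 -m pendant '[0,0,-0.5,0,0,0, 0,0,-0.5,0,0,0, 0,0,-0.4,0,0,0, 0,0,0,0,0,0, 0,0,0,0,0,0]'; python3 g.py .0945 -.42
```

```text
time_s: 7.6
eef_pos: [0.5777, -0.0797, 0.1948]
eef_rot: [-0.044, 0.954, 0.212, 0.209]
wrist_force: [9.3, 1.7, -7.5]
grip_width: 0.0218
t 7.6 shift cm [-0.26  0.02 -0.29] turn [ 0.005 -0.01   0.002] F [ 9.3  1.7 -7.5]
0.021821451328782944 F tool [ 5.2  2.3 10.6]
r 0.0917 lean -0.391 side -0.0002 tool lean -0.43
```

```bash
python3 -m pendant '[0.1,0,-0.4,0,0,0, 0,0,-0.1,0,0,0, 0,0,0,0,0,0]'; python3 g.py .0945 -.42
```

```text
time_s: 7.9
eef_pos: [0.5769, -0.0801, 0.1965]
eef_rot: [-0.044, 0.954, 0.211, 0.209]
wrist_force: [10.9, 1.9, -8.0]
grip_width: 0.0215
t 7.9 shift cm [-0.26  0.02 -0.1 ] turn [ 0.004 -0.01   0.   ] F [10.9  1.9 -8. ]
0.021479592749488678 F tool [ 6.4  2.8 11.8]
r 0.0936 lean -0.392 side -0.0002 tool lean -0.43
```

```bash
python3 -m pendant '[0,0,-0.25,0,0,0, 0.9,0,-0.15,0,-0.1,0, 1.0,0,-0.1,0,-0.1,0, 1.0,0,-0.1,0,-0.1,0]'; python3 g.py .0945 -.12
```

```text
time_s: 8.3
eef_pos: [0.5958, -0.0713, 0.2031]
eef_rot: [-0.012, 0.976, 0.211, 0.057]
wrist_force: [3.8, 2.3, -11.6]
grip_width: 0.0214
t 8.3 shift cm [ 0.37  0.01 -0.03] turn [ 0.001  0.003 -0.011] F [  3.8   2.3 -11.6]
0.02140496172745384 F tool [ 3.  -0.5 12.1]
r 0.0943 lean -0.16 side -0.0002 tool lean -0.117
```

```bash
python3 -m pendant '[1.2,0,-0.1,0,-0.1,0, 1.1,0,-0.1,0,-0.1,0, 1.1,0,-0.1,0,-0.1,0, 1.1,0,-0.1,0,-0.1,0]'; python3 g.py .0945 .42
```

```text
time_s: 8.7
eef_pos: [0.6352, -0.0527, 0.1989]
eef_rot: [0.032, 0.966, 0.208, -0.15]
wrist_force: [-2.5, -4.8, -10.3]
grip_width: 0.0217
t 8.7 shift cm [ 1.03  0.02 -0.05] turn [-0.006 -0.112 -0.012] F [ -2.5  -4.8 -10.3]
0.02168674899614585 F tool [-0.9  3.3 11.1]
r 0.0934 lean 0.311 side -0.0004 tool lean 0.308
```

```bash
python3 -m pendant '[0.9,0,-0.1,0,-0.08,0, 0.7,0,0,0,-0.05,0, 0.3,0,0,0,0,0]'; python3 g.py .0945 .43
```

```text
time_s: 9.0
eef_pos: [0.6458, -0.0478, 0.1822]
eef_rot: [0.047, 0.951, 0.204, -0.23]
wrist_force: [-29.7, -13.1, 6.6]
grip_width: 0.0215
t 9.0 shift cm [-0.7   0.02 -1.18] turn [-0.012  0.044 -0.012] F [-29.7 -13.1   6.6]
0.021537204354967403 F tool [-31.8  -0.2   8.9]
r 0.0826 lean 0.509 side -0.0003 tool lean 0.474
```

```bash
python3 -m pendant '[-0.3,0,0.1,0,0.03,0, -0.2,0,0.1,0,0,0, 0,0,0,0,0,0]'; python3 g.py .081 .43
```

```text
time_s: 9.3
eef_pos: [0.6418, -0.0497, 0.1822]
eef_rot: [0.044, 0.954, 0.204, -0.216]
wrist_force: [-1.8, 0.7, -1.6]
grip_width: 0.0214
t 9.3 shift cm [-0.25  0.03 -0.04] turn [-0.012  0.015 -0.012] F [-1.8  0.7 -1.6]
0.02135362177631124 F tool [-0.5 -1.4  2. ]
r 0.0806 lean 0.46 side -0.0003 tool lean 0.445
```

```bash
python3 -m pendant '[0,0,0.15,0,0,0, 0,0,0,0,0,0]'; python3 -m pendant '[0,0,0,0,0,0, 0,0,0,0,0,0, 0,0,0,0,0,0, 0,0,0,0,0,0, 0,0,0,0,0,0]' 0; python3 g.py .081 .43
```

```text
time_s: 9.5
eef_pos: [0.642, -0.0496, 0.1821]
eef_rot: [0.044, 0.954, 0.204, -0.215]
wrist_force: [-1.7, 0.1, -2.6]
grip_width: 0.0217
time_s: 10.0
eef_pos: [0.6418, -0.0504, 0.1807]
eef_rot: [0.044, 0.954, 0.204, -0.216]
wrist_force: [-0.1, 0.6, -0.3]
grip_width: 0.0465
t 10.0 shift cm [-0.29 -0.03 -0.19] turn [-0.011  0.014 -0.013] F [-0.1  0.6 -0.3]
0.046477920699870674 F tool [ 0.2 -0.6  0.2]
r 0.0791 lean 0.466 side 0.0004 tool lean 0.444
```

```bash
python3 -m pendant '[0,0,-3,0,0,0, 0,0,-3,0,0,0, 0,0,-4,0,0,0, 0,0,-4,0,0,0, -3,0,0,0,0.14,0, -4,0,0,0,0.14,0, -4,0,0,0,0.14,0, 0,0,0,0,0,0]' -1; python3 fitw.py pics/w5.png .42; python3 - <<'E'
import sys;sys.path.insert(0,".")
from h import *
print(np.load("pw.npy"))
i=camera("top");cv2.imwrite("pics/top2.png",cv2.resize(i[110:240,170:330],None,fx=4,fy=4,interpolation=cv2.INTER_CUBIC))
i=camera("side");cv2.imwrite("pics/side2.png",cv2.resize(i[120:260,170:320],None,fx=4,fy=4,interpolation=cv2.INTER_CUBIC))
E
```

```text
time_s: 10.8
eef_pos: [0.6551, -0.0596, 0.2945]
eef_rot: [0.019, 0.969, 0.212, -0.122]
wrist_force: [0.4, 0.4, 1.3]
grip_width: 0.0003
bat_grip [(0.6, [240.7, 166.7, 37.6, 31.0])]
button_top [(0.47, [162.8, 219.8, 12.3, 18.5])]
pin [(0.78, [165.1, 212.8, 22.4, 37.3]), (0.54, [383.8, 258.3, 47.7, 55.2])]
station [(0.62, [207.5, 164.9, 174.6, 129.3])]
box [ 0.5597 -0.0284  0.4337] 0.113
bat [ 0.5589 -0.0288  0.4353] 0.17
pred grip [[237.7 166.4]] button [[161.4 222.6]]
t 11.05 shift cm [ 2.21 -1.33  4.33] turn [-0.014 -0.175  0.002] F [ 0.6  0.9 -0.7]
[ 0.55887854 -0.02876498  0.43533967]
```

View pics/w5.png

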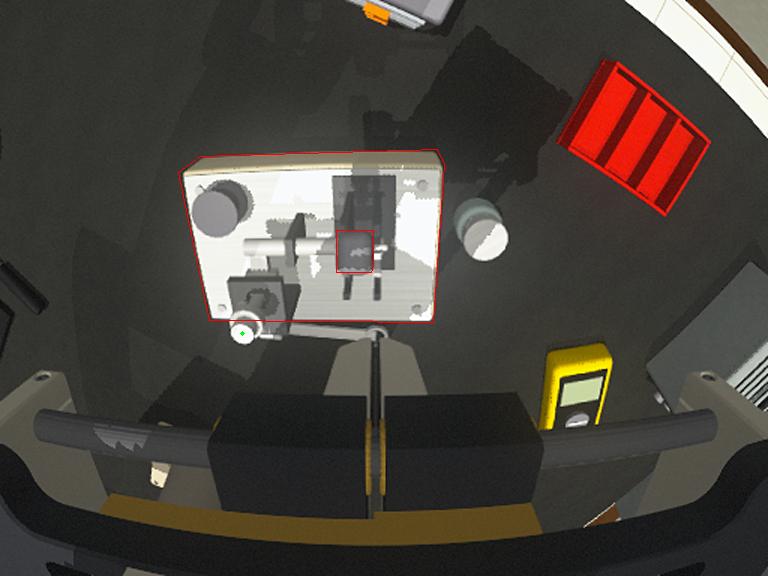

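The bat now leans to +x: the handle at (355,250) coincides with the predicted outline. The radius from the pivot is back to 80.6 mm, against 81 mm at the start, so it is seated. Next is the pin.

```bash
cat > b.py <<'E'
from h import *
import sys
q=np.load("pw.npy");togo(S(q,[-.01,.04,float(sys.argv[1])])[0],tool(q,0,-1));s=state();print(s["eef_pos"].round(4) if hasattr(s["eef_pos"],"round") else s["eef_pos"],np.round(s["wrist_force"],1))
E
cp pw.npy pbest.npy; python3 b.py .25
```

```text
t 11.15 shift cm [ -7.7  -10.79   6.58] turn [-0.015  0.245 -0.001] F [0.2 0.7 0.4]
[ 0.6608 -0.0572  0.2936] [0.2 0.7 0.4]
```

View pics/side2.png

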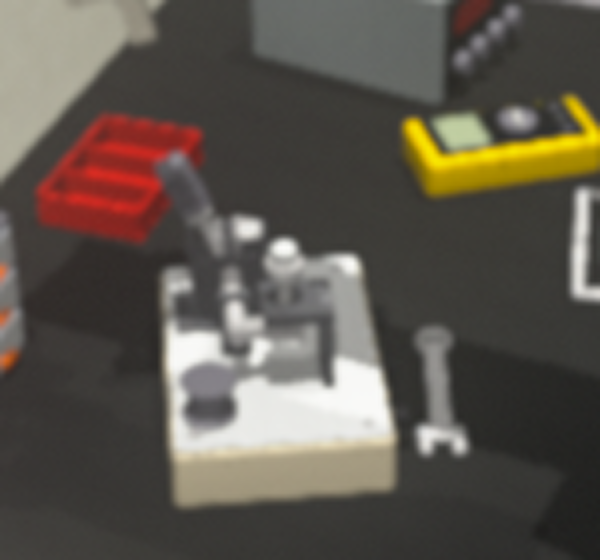

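The side view confirms the bat leans to +x (handle at (185,180) in the crop), with the other things undisturbed. Moving above the button.

```bash
python3 -m pendant '[0,-2.5,0,0,0.13,0, -2,-2.5,0,0,0.11,0, -3,-3,0,0,0,0, -3,-2.8,1,0,0,0, 0,0,0,0,0,0]'; python3 b.py .25
```

```text
time_s: 11.65
eef_pos: [0.547, 0.007, 0.2729]
eef_rot: [-0.009, 0.976, 0.216, -0.024]
wrist_force: [0.9, 0.5, -0.8]
grip_width: 0.0005
t 11.65 shift cm [-1.34 -0.19  2.36] turn [-0.027  0.042  0.001] F [ 0.9  0.5 -0.8]
[0.547  0.007  0.2729] [ 0.9  0.5 -0.8]
```

```bash
python3 -m pendant '[-1.3,-0.2,1,-0.027,0.042,0, 0,0,0.5,0,0,0, 0,0,0,0,0,0]'; python3 b.py .2; python3 fitw.py pics/w6.png .42; cp pbest.npy pw.npy
```

```text
time_s: 11.95
eef_pos: [0.5347, 0.0044, 0.2566]
eef_rot: [0.0, 0.976, 0.218, -0.001]
wrist_force: [-0.1, 0.1, 0.2]
grip_width: 0.0003
t 11.95 shift cm [-0.19  0.03  5.66] turn [-0.001  0.003  0.004] F [-0.1  0.1  0.2]
[0.5347 0.0044 0.2566] [-0.1  0.1  0.2]
bat_grip [(0.7, [346.1, 114.4, 64.0, 47.8])]
button_top [(0.92, [249.2, 194.7, 20.5, 21.4])]
pin [(0.92, [249.2, 190.9, 28.2, 31.2])]
station [(0.74, [279.9, 159.9, 198.4, 139.7]), (0.44, [441.0, 285.4, 48.3, 90.9])]
box [ 0.5603 -0.027   0.4313] 0.098
bat [ 0.5572 -0.027   0.4228] 0.178
pred grip [[355.3 115.2]] button [[247.2 194.7]]
t 12.2 shift cm [9.7  9.39 1.04] turn [ 0.003 -0.418  0.015] F [-0.7 -0.2  0.2]
```

View pics/w6.png

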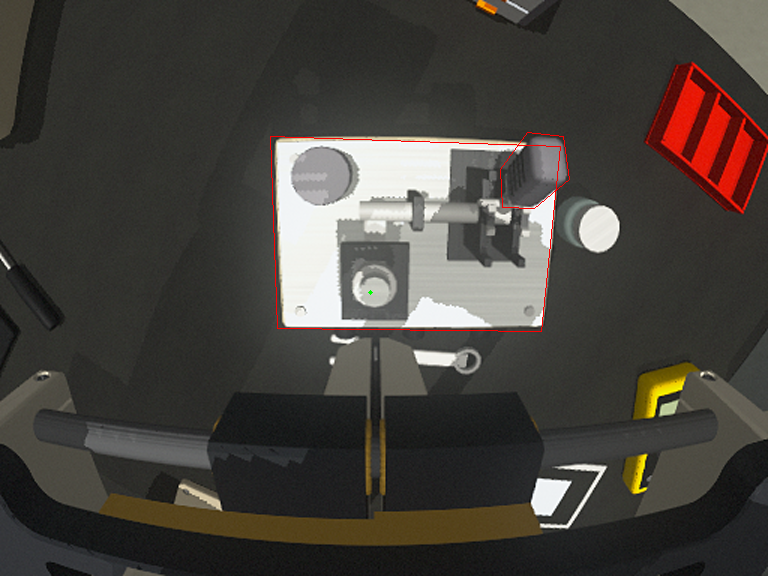

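```bash
python3 - <<'E'
from h import *
c=calibration("wrist");camera("wrist");d=silhouettes("button_top","wrist")
for k in d[:1]:
    u=np.array(k["bbox"][:2]);f=c["intrinsics"][0][0];e=(u-[c["intrinsics"][0][2],c["intrinsics"][1][2]])/f;th=np.hypot(*e)
    ray=np.array(c["T"])[:3,:3]@np.r_[e/th*np.sin(th),np.cos(th)];o=np.array(c["T"])[:3,3]
    for z in(.188,.186):
        X=o+ray*(z-o[2])/ray[2];print(k["p"],X.round(4));
    print("pred",S(np.load("pbest.npy"),[-.01,.04,.188]));togo(X,tool(np.load("pbest.npy"),0,-1))
E
```

```text
0.88 [0.5334 0.0028 0.188 ]
0.88 [0.5328 0.0025 0.186 ]
pred [[0.53294254 0.00328691 0.188     ]]
t 12.3 shift cm [-0.23  0.07  7.11] turn [-0.     0.002  0.003] F [ 0.7 -0.  -0.1]
```

```bash
python3 -m pendant '[-0.2,0.05,2,0,0,0, 0,0,2.5,0,0,0, 0,0,1.2,0,0,0, 0,0,0,0,0,0]'; python3 b.py .156; python3 -m pendant '[0,0,0.5,0,0,0, 0,0,0.4,0,0,0, 0,0,0.4,0,0,0, 0,0,0.4,0,0,0]';python3 b.py .156
```

```text
time_s: 12.7
eef_pos: [0.5357, 0.0023, 0.2011]
eef_rot: [0.001, 0.976, 0.217, 0.001]
wrist_force: [-0.4, 0.4, -0.4]
grip_width: 0.0004
t 12.7 shift cm [-0.22 -0.21  4.51] turn [ 0.002 -0.002  0.003] F [-0.4  0.4 -0.4]
[0.5357 0.0023 0.2011] [-0.4  0.4 -0.4]
time_s: 13.1
eef_pos: [0.5377, 0.0021, 0.1866]
eef_rot: [0.001, 0.976, 0.217, 0.003]
wrist_force: [-0.1, -0.5, 0.7]
grip_width: 0.0005
t 13.1 shift cm [-0.4  -0.32  3.06] turn [ 0.004 -0.006  0.003] F [-0.1 -0.5  0.7]
[0.5377 0.0021 0.1866] [-0.1 -0.5  0.7]
```

```bash
python3 -m pendant '[-0.4,-0.3,-0.3,-0,-0.0,0, 0,0,0,0,0,0]'; python3 b.py .156; python3 -m pendant '[0,0,0.5,0,0,0, -0.05,-0.05,0.5,0,0,0, -0.05,-0.05,0.5,0,0,0]';python3 b.py .156
```

```text
time_s: 13.3
eef_pos: [0.5324, 0.0033, 0.1896]
eef_rot: [0.001, 0.976, 0.217, 0.003]
wrist_force: [-0.6, 0.4, 0.6]
grip_width: 0.0003
t 13.3 shift cm [0.03 0.01 3.36] turn [ 0.004 -0.005  0.003] F [-0.6  0.4  0.6]
[0.5324 0.0033 0.1896] [-0.6  0.4  0.6]
time_s: 13.6
eef_pos: [0.5319, 0.0037, 0.1751]
eef_rot: [0.002, 0.976, 0.217, 0.004]
wrist_force: [0.4, 0.6, 0.6]
grip_width: 0.0003
t 13.6 shift cm [0.06 0.08 1.91] turn [ 0.005 -0.008  0.003] F [0.4 0.6 0.6]
[0.5319 0.0037 0.1751] [0.4 0.6 0.6]
```

There is no contact at z=0.175, where I expected some. I'll look before going on.

```bash
python3 - <<'E'
from h import *
i=camera("wrist");a=cv2.resize(i[130:330,150:390],(600,500),interpolation=cv2.INTER_CUBIC)
cv2.imwrite("pics/w7.png",a);s=state();print(s["eef_pos"],s["wrist_force"])
for n in("pin","button_top"):
    camera("side");print(n,[(k["p"],k["bbox"]) for k in silhouettes(n,"side")[:2]])
E
```

```text
[0.53120193 0.00380053 0.17394163] [-0.3438671  -0.3819628  -0.48412967]
pin []
button_top []
```

View pics/w7.png

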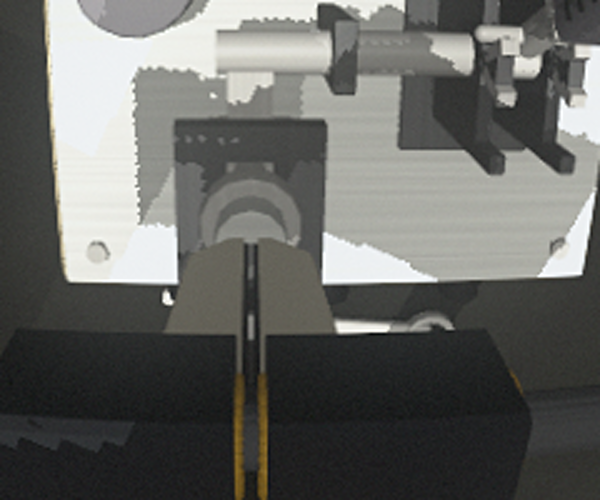

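```bash
python3 - <<'E'
from h import *
s=state();c=calibration("wrist");K=c["intrinsics"]
Te=np.eye(4);Te[:3,:3]=rot(s).as_matrix();Te[:3,3]=s["eef_pos"];X=np.linalg.inv(Te)@np.array(c["T"]);print("cam in tool",X[:3,3].round(3),"cam world",np.array(c["T"])[:3,3].round(3),X[:3,2].round(3))
obs=[([.4835,-.1598,.372],[-.001,.992,.126,.002],(142.2,102.2)),([.5397,-.0457,.37],[-.02,.976,.217,-.004],(219.9,154.8)),([.5557,-.098,.2499],[-.039,.955,.211,.203],(145.1,201.0)),([.5814,-.0781,.1835],[-.043,.954,.213,.207],(124.0,232.8)),([.6608,-.0572,.2936],[.019,.969,.212,-.122],(162.8,219.8)),([.5347,.0044,.2566],[0,.976,.218,-.001],(249.2,194.7))]
cs=[]
for e,q,u in obs:
    T=np.eye(4);T[:3,:3]=R.from_quat([q[1],q[2],q[3],q[0]]).as_matrix();T[:3,3]=e;cs.append(dict(intrinsics=K,T=T@X))
f=lambda P:np.concatenate([proj("wrist",P,k)[0]-o[2] for k,o in zip(cs,obs)])
r=least_squares(f,[.533,.003,.18],loss="soft_l1");print(r.x.round(4),f(r.x).reshape(-1,2).round(1).tolist())
i=camera("wrist");c=calibration("wrist")
for t in("pin","button_top"):print(t,[(round(k["p"],2),np.round(k["bbox"],1).tolist()) for k in silhouettes(t,"wrist")[:2]])
q=np.load("pbest.npy")
for z in(.188,.176,.164,.15,.138):print(z,proj("wrist",S(q,[-.01,.04,z]),c).round(1).tolist(),"edge10mm",proj("wrist",S(q,[-.01,.05,z]),c).round(1).tolist(),proj("wrist",S(q,[0,.04,z]),c).round(1).tolist())
print("TCP",proj("wrist",state()["eef_pos"],c).round(1),state()["eef_pos"])
E
```

```text
cam in tool [ 0.082  0.001 -0.194] cam world [0.605 0.038 0.37 ] [-0.293 -0.001  0.956]
[0.5317 0.0036 0.1787] [[-1.2, 0.7], [-0.6, -0.2], [0.1, -0.7], [1.0, 0.6], [0.4, 3.3], [-0.2, -2.2]]
pin [(0.64, [248.4, 211.9, 39.9, 33.0]), (0.18, [418.3, 157.0, 47.0, 44.4])]
button_top [(0.87, [248.4, 219.7, 29.9, 20.8]), (0.39, [299.6, 168.6, 265.2, 166.3])]
0.188 [[250.6, 227.6]] edge10mm [[235.6, 227.6]] [[250.6, 213.7]]
0.176 [[250.4, 220.8]] edge10mm [[236.3, 220.8]] [[250.5, 207.4]]
0.164 [[250.3, 214.6]] edge10mm [[236.9, 214.6]] [[250.4, 201.9]]
0.15 [[250.2, 208.2]] edge10mm [[237.5, 208.2]] [[250.3, 196.1]]
0.138 [[250.1, 203.2]] edge10mm [[238.0, 203.2]] [[250.2, 191.6]]
TCP [[249.4 221.5]] [0.53204436 0.00370723 0.17571426]
```

The picture shows the finger tips in front of the button's lower half, at crop (250,240), and no force. So the tips are still above the button and end a bit short of the stated TCP. I'll continue down in small steps, watching the force.

```bash
for k in 1 2 3; do python3 -m pendant '[0,0.03,0.4,0,0,0]' | grep -E "eef_pos|force|time"; done; python3 b.py .156
```

```text
time_s: 14.1
eef_pos: [0.5327, 0.0034, 0.1723]
wrist_force: [-0.3, -0.8, 1.0]
time_s: 14.2
eef_pos: [0.5331, 0.0031, 0.1682]
wrist_force: [-0.6, 0.4, 0.4]
time_s: 14.3
eef_pos: [0.5333, 0.0027, 0.1639]
wrist_force: [0.7, -1.2, 0.4]
t 14.3 shift cm [-0.01 -0.07  0.79] turn [ 0.006 -0.009  0.003] F [ 0.7 -1.2  0.4]
[0.5333 0.0027 0.1639] [ 0.7 -1.2  0.4]
```

```bash
cat > d.py <<'E'
from h import *
i=camera("wrist");c=calibration("wrist");q=np.load("pbest.npy")
for t in("button_top","pin"):
    for k in silhouettes(t,"wrist")[:1]:
        b=k["bbox"];m=k["mask"];ys,xs=np.nonzero(m);w=[(y,int(m[y].sum())) for y in range(ys.min(),ys.max()+1,3)]
        print(t,round(k["p"],2),"top row",round(b[1]-b[3]/2,1),"bottom",round(b[1]+b[3]/2,1),"col",round(b[0],1),"w",round(b[2],1),w)
for z in(.188,.18,.172,.164,.156):print(z,"centre",proj("wrist",S(q,[-.01,.04,z]),c)[0].round(1).tolist(),"top row",proj("wrist",S(q,[0,.04,z]),c)[0,1].round(1),"w",(proj("wrist",S(q,[-.01,.03,z]),c)-proj("wrist",S(q,[-.01,.05,z]),c))[0,0].round(1))
cv2.imwrite("pics/now.png",cv2.resize(i[130:330,150:390],(600,500),interpolation=cv2.INTER_CUBIC))
g=cv2.cvtColor(i,cv2.COLOR_BGR2GRAY);print("col profile",g[195:250:2,249].tolist(),g[195:250:2,244].tolist())
s=state();print(s["eef_pos"],s["wrist_force"],"TCP px",proj("wrist",s["eef_pos"],c)[0].round(1))
E
python3 d.py
```

```text
button_top 0.59 top row 214.9 bottom 228.8 col 248.5 w 23.4 [(215, 4), (218, 17), (221, 24), (224, 26), (227, 2)]
pin 0.77 top row 199.0 bottom 231.8 col 248.9 w 42.1 [(200, 20), (203, 20), (206, 25), (209, 32), (212, 37), (215, 39), (218, 42), (221, 42), (224, 44), (227, 19), (230, 2)]
0.188 centre [248.7, 236.2] top row 221.6 w 31.8
0.18 centre [248.7, 231.0] top row 216.8 w 30.6
0.172 centre [248.7, 226.1] top row 212.4 w 29.5
0.164 centre [248.7, 221.6] top row 208.3 w 28.4
0.156 centre [248.7, 217.4] top row 204.5 w 27.4
col profile [70, 71, 65, 89, 87, 89, 91, 130, 124, 124, 111, 100, 98, 99, 147, 138, 101, 72, 74, 75, 72, 69, 71, 69, 69, 69, 71, 63] [73, 72, 71, 88, 80, 88, 90, 127, 123, 123, 123, 101, 97, 99, 142, 106, 98, 100, 98, 97, 98, 100, 97, 98, 96, 100, 96, 97]
[0.53282206 0.00278395 0.1635506 ] [ 0.3998782  -0.23882719  0.09391217] TCP px [249.3 221.8]
```

Working through the finger outline in the pictures (column half-width 74 px, row 225), the tips end about 25 mm short of the reported TCP. The button top at 0.188 should therefore be met at TCP z≈0.163, and home is at about 0.131. I'll press on under force control.

```bash
for k in 1 2 3; do python3 -m pendant '[0,-0.03,0.4,0,0,0]' | grep -E "eef_pos|force|time"; done; python3 b.py .131
```

```text
time_s: 14.55
eef_pos: [0.5332, 0.003, 0.1601]
wrist_force: [-0.3, 0.1, 1.5]
time_s: 14.65
eef_pos: [0.5333, 0.003, 0.1563]
wrist_force: [-2.8, -1.7, 4.9]
time_s: 14.75
eef_pos: [0.5334, 0.003, 0.1527]
wrist_force: [-3.3, -1.1, 7.7]
t 14.75 shift cm [-0.05 -0.06  2.17] turn [ 0.008 -0.01   0.002] F [-3.3 -1.1  7.7]
[0.5334 0.003  0.1527] [-3.3 -1.1  7.7]
```

Contact came where predicted, at 5–8 N. Pushing on.

```bash
for k in 1 2 3 4; do python3 -m pendant '[-0.03,0,0.5,0,0,0]' | grep -E "eef_pos|force|time"; done; python3 b.py .131
```

```text
time_s: 14.85
eef_pos: [0.5334, 0.0029, 0.1483]
wrist_force: [-3.8, 1.9, 6.6]
time_s: 14.95
eef_pos: [0.5334, 0.0029, 0.1438]
wrist_force: [-2.3, 0.9, 8.2]
time_s: 15.05
eef_pos: [0.5334, 0.0029, 0.1394]
wrist_force: [-3.4, 0.7, 7.3]
time_s: 15.15
eef_pos: [0.5335, 0.0029, 0.135]
wrist_force: [-3.2, -0.0, 6.8]
t 15.15 shift cm [-0.04 -0.06  0.4 ] turn [ 0.009 -0.013  0.003] F [-3.2 -0.   6.8]
[0.5335 0.0029 0.135 ] [-3.2 -0.   6.8]
```

```bash
for k in 1 2 3 4; do python3 -m pendant '[0,0,0.35,0,0,0]' | grep -E "eef_pos|force|time"; done
```

```text
time_s: 15.25
eef_pos: [0.5335, 0.003, 0.1318]
wrist_force: [-4.1, -0.6, 6.5]
time_s: 15.35
eef_pos: [0.5335, 0.003, 0.1288]
wrist_force: [-4.5, -0.3, 7.3]
time_s: 15.45
eef_pos: [0.534, 0.0029, 0.128]
wrist_force: [-17.9, 1.7, 39.8]
time_s: 15.55
eef_pos: [0.5341, 0.0029, 0.1281]
wrist_force: [-19.6, 1.6, 34.2]
```

There is a hard stop at z=0.128, 33 mm below contact (26 + 6 expected). Lifting straight off and checking.

```bash
python3 -m pendant '[0,0,-0.5,0,0,0, 0,0,-1,0,0,0, 0,0,-2,0,0,0, 0,0,-4,0,0,0, 0,0,-4,0,0,0, 0,0,-4,0,0,0, 0,0,0,0,0,0]'; python3 - <<'E'
from h import *
i=camera("wrist");c=calibration("wrist");q=np.load("pbest.npy")
for z in(.188,.162,.156):print(z,"pred",proj("wrist",S(q,[-.01,.04,z]),c)[0].round(1).tolist())
for t in("button_top","bat_grip"):print(t,[(round(k["p"],2),np.round(k["bbox"],1).tolist()) for k in silhouettes(t,"wrist")[:1]])
print("bat pred",proj("wrist",along(q,.092,.42),c)[0].round(1))
a=cv2.resize(i[60:260,140:400],(520,400),interpolation=cv2.INTER_CUBIC)
j=camera("side");b=cv2.resize(j[140:240,200:270],(280,400),interpolation=cv2.INTER_CUBIC)
cv2.imwrite("pics/fin.png",np.hstack([a,b]));print(state()["wrist_force"])
E
```

```text
time_s: 16.25
eef_pos: [0.5297, 0.0041, 0.2884]
eef_rot: [0.003, 0.976, 0.218, 0.007]
wrist_force: [-0.4, -0.3, 0.6]
grip_width: 0.0002
0.188 pred [251.4, 181.8]
0.162 pred [251.1, 175.7]
0.156 pred [251.1, 174.5]
button_top [(0.57, [251.0, 175.8, 16.8, 18.5])]
bat_grip [(0.78, [338.4, 112.0, 52.3, 46.8])]
bat pred [348.1 108. ]
[-0.65383792 -0.04451163 -0.9657753 ]
```

View pics/fin.png

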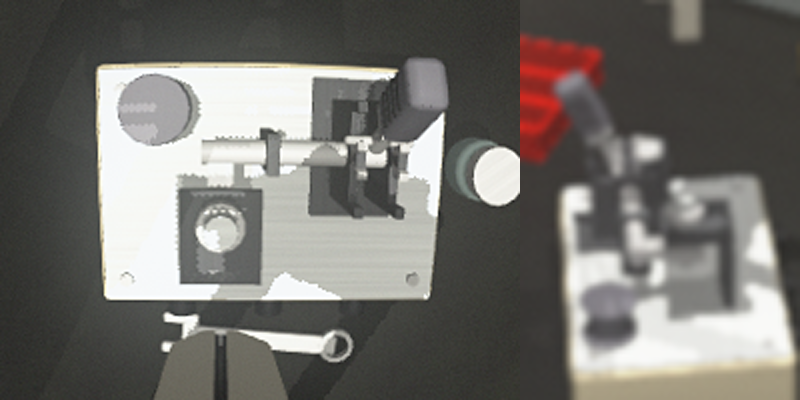

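The pin head is down on its bracket, with the button at (220,228) in the crop. The button row is 175.8, against 175.7 predicted for home with the button out. The bat leans to +x, and the spool, jar and wrench are in place. Handing in.

```bash
python3 -c "
from workcell import *
print(sign_off())"
```

```text
the job is handed in; nothing more can be done
None
```

The station is switched off and locked out, and I handed the job in at about 16.4 s of the 48 s. The sign-off gives no verdict, so the result rests on my own checks.

**What I did**
- I gripped the bat and pulled it out about 13 mm, with the spring force reaching about 12 N.
- I swung it over to the +x side and let it drop back into its lock. The grip's distance from the pivot came back to 80.6 mm, against 81 mm at the start.
- With the fingers shut I pressed the button and pushed the pin down to a hard stop, 33 mm below first contact; 32 mm was expected.
- I lifted the arm clear.

**Last checks**
- **Button:** the button top sits at image row 175.8, against 175.7 predicted for the pin home with the button out.
- **Bat:** it leans fully to +x in the picture.
- **Bystanders:** the spool, jar and wrench look unmoved in the last picture. I did not look at the meter, screwdriver and cover at the end, but the arm worked only above the station after its first move.
- **Robot:** the wrist force reads about zero, so it touches nothing.

**What disagreed or stayed uncertain**
- **Finger length:** the finger tips end about 25 mm short of the reported TCP. First contact with the button therefore came lower than planned, and I pressed by force from there.
- **Bat fully in:** I judged this from the distance to the pivot. The pictures cannot show the 2 mm limit.
- **Bat outline:** the last bat detection lay about 10 px from my prediction. It was off by about the same before I pressed the pin, so I took it as detector bias.
- **Peak forces:** the wrist force reached about 44 N at the pin's hard stop and about 33 N against the bat's stop. Both are above or near 40 N, but the tips made the contact at the pin, and the wrist limit is 120 N.

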